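# Sort the dosing syringes by plunger position

## Robot

A 6-joint arm with a two-finger parallel gripper is mounted at the origin on the work surface; the furniture and walls round the work are solid. World frame = base frame: x ahead of the robot, y to its left, z up, the work surface at z = 0. Lengths are in m, angles in rad, forces in N, time in s.
With the tool pointing down it reaches from about 0.4 to 0.825 m from the base axis. Payload 7 kg.
Tool frame: the origin (TCP) lies midway between the tips of the shut fingers; the grasp point (between the pads) lies 19 mm behind it (arm.hold_point_z is the distance from the TCP to the grasp point, in m); z points along the fingers, x is the direction in which the jaws open and shut, and the axes are right-handed (so a half turn about z gives the same grasp; the last joint's range is limited). The gripper opens to 88 mm and grips with 3 to 60 N. Pads are 19 mm wide; open, the fingers measure 130 mm over their backs; the gripper's body (78 mm by 193 mm) begins 47 mm behind the grasp point.
Start: joints at [1.537, 0.359, 0.012, 0, -1.224, -0.288], TCP at [0.213, 0.64, 0.227] pointing down, gripper open.
Joint ranges: [-3.07, 3.07], [-1.43, 2.12], [-1.02, 1.25], [-3.03, 1.67], [-3.05, -0], [-3.03, 3.03]. Speed limits (rad/s): [2.39, 2.39, 3.01, 3.14, 3.14, 3.14].

## Interface

Orientations are given as [roll, pitch, yaw] about the fixed x, y, z axes, in that order (R = Rz(yaw) Ry(pitch) Rx(roll)).
In Python, from station import readout, viewer, job, arm gives the robot as it stands.
- The arm moves only by the tool apply_moves, never from a script. Its argument "deltas" is text: rows parted by semicolons, each of 4 numbers parted by spaces: the shift along the tool's x, y, z in cm, then the turn about the tool's z in rad. A call has 1 to 10 rows; each row shifts and turns the commanded pose from where the row before left it, along the tool's axes as they then stand; what a row does not reach is not made up. A row lasts 1/8 s, in which the tool goes at most 62.5 mm and 10.7 degrees, less where a joint would pass 70% of its speed; a pose out of reach is approached as far as the arm can. A call is refused whole if a number of a shift passes 6.25 or a number of a turn 0.188, either way. A call with a gripper value outside its range is refused whole. "gripper" is the closure, from -1 (fully open) to 1 (shut), so that 0 is half open, set as the call begins (left out, the last holds). The fingers move at their own pace and stop on an object; "squeeze" is the grip in N (left out, the last holds). Time passes only in rows, so rows that do not move let the fingers close. It gives the time, the measured TCP pose, the force and the opening at its end, in the units of the state.
- readout.get_state(): the state, without advancing time (a new reading comes with each control period).
- viewer.grab_frame(name): name is "scene" or "top"; returns a dict with "image" (400x640x3 uint8, red, green, blue), "camera_matrix" (3x3 intrinsics, pixels), "cam_to_world" (4x4, takes a point from camera to world coordinates). Camera axes: x right, y up, looking along -z (the intrinsics and any distortion apply to the point x, -y, -z); pixel columns grow to the right and rows downward; lengths in m; the calibration is good to about 2 mm. A picture is of the moment at which its call begins. There is no depth.
- job.job_done(): hands the job in, once; it reports no verdict.
Trained networks look in the newest picture that a camera, given by its name, has taken for a name from the list of things; names that differ only in an ending like _2 or _b are one class to them, and where a whole thing is asked for, a point or a joint stands for the part that bears it (a point fixed in the world has none). Each returns a list of dicts, best first, with "conf" (0 to 1); they miss things now and then, are a little off and sometimes report something else, mostly with a low value. They report only what shows in the picture. A call takes as long as a camera call. They do not tell look-alikes from the thing itself.
- viewer.silhouettes(camera, query): "region" (400x640 bool, what is visible of it) and "extent" ([left, top, width, height] in pixels, round what is visible of it).
The state is a dict: "t": time; "q": joint angles; "qd": joint speeds; "joint_efforts": joint torques, N m; "eef_pos": TCP position; "ee_rot": TCP orientation; "force": force on the tool from outside, world axes, zero at the start; "moment": the same for the moment, N m; "width": finger opening in m.
Only numpy, scipy, OpenCV 4.12 (cv2) and the standard library are available. Lean on these libraries where they do the work, as an engineer would, in place of code of your own. Each camera call takes 0.05 s, during which the arm holds its last target.

## Task

Sort the three dosing syringes into the two rests: those left with the plunger pulled out go in the blue rest, those with the plunger pushed in go in the yellow rest, each laid in a lane of its own with its barrel down in both V supports and centred between them. Leave every plunger as you found it, set the syringes down without dropping them, and do not disturb the other things on the bench.

Things in the scene. Friction and masses are not known exactly. Their poses are not given: they have to be found in the camera images.
- syringe_1: One of three like dosing syringes lying on the bench: clear barrel 28 mm in diameter, 110 mm long; white 20 mm nozzle at +x; white flange 48 x 28 x 5 mm at -x; blue plunger behind it. Origin on the axis at mid-barrel, 14 mm above the bench as it lies; x runs along the barrel to the nozzle. About 65 g. The barrel may be gripped firmly.
- syringe_1_plunger (a joint): Plunger of that syringe, sliding along its axis with 2 N of friction: 0 = fully pushed in, 0.06 m = right out. It begins either pushed in (0 to 4 mm) or pulled out (35 to 55 mm). Its blue 26 mm thumb disc ends 14 mm behind the flange when in, and farther by the joint value when out.
- syringe_2: One of three like dosing syringes lying on the bench: clear barrel 28 mm in diameter, 110 mm long; white 20 mm nozzle at +x; white flange 48 x 28 x 5 mm at -x; blue plunger behind it. Origin on the axis at mid-barrel, 14 mm above the bench as it lies; x runs along the barrel to the nozzle. About 65 g. The barrel may be gripped firmly.
- syringe_2_plunger (a joint): Plunger of that syringe, sliding along its axis with 2 N of friction: 0 = fully pushed in, 0.06 m = right out. It begins either pushed in (0 to 4 mm) or pulled out (35 to 55 mm). Its blue 26 mm thumb disc ends 14 mm behind the flange when in, and farther by the joint value when out.
- syringe_3: One of three like dosing syringes lying on the bench: clear barrel 28 mm in diameter, 110 mm long; white 20 mm nozzle at +x; white flange 48 x 28 x 5 mm at -x; blue plunger behind it. Origin on the axis at mid-barrel, 14 mm above the bench as it lies; x runs along the barrel to the nozzle. About 65 g. The barrel may be gripped firmly.
- syringe_3_plunger (a joint): Plunger of that syringe, sliding along its axis with 2 N of friction: 0 = fully pushed in, 0.06 m = right out. It begins either pushed in (0 to 4 mm) or pulled out (35 to 55 mm). Its blue 26 mm thumb disc ends 14 mm behind the flange when in, and farther by the joint value when out.
- blue_rack: Blue syringe rest, fixed: base 120 (x) x 140 (y) x 8 mm, two lanes along x at y = +40 and -40 mm. Each lane has two 8 mm thick Y supports at x = +35 and -35 mm; their 90 degree V (37 mm wide at the top, tips 47 mm above the bench) centres a barrel. Between them 62 mm is free for fingers down to the base. Origin under the base's centre.
- blue_rack_lane0 (a point): Where the middle of the barrel lies when a syringe rests in the lane at y = +40 mm of the blue rest: midway between its supports, 50 mm above the bench. x runs along the lane; a syringe may point either way.
- blue_rack_lane1 (a point): Where the middle of the barrel lies when a syringe rests in the lane at y = -40 mm of the blue rest: midway between its supports, 50 mm above the bench. x runs along the lane; a syringe may point either way.
- yellow_rack: Yellow syringe rest, fixed: base 120 (x) x 140 (y) x 8 mm, two lanes along x at y = +40 and -40 mm. Each lane has two 8 mm thick Y supports at x = +35 and -35 mm; their 90 degree V (37 mm wide at the top, tips 47 mm above the bench) centres a barrel. Between them 62 mm is free for fingers down to the base. Origin under the base's centre.
- yellow_rack_lane0 (a point): Where the middle of the barrel lies when a syringe rests in the lane at y = +40 mm of the yellow rest: midway between its supports, 50 mm above the bench. x runs along the lane; a syringe may point either way.
- yellow_rack_lane1 (a point): Where the middle of the barrel lies when a syringe rests in the lane at y = -40 mm of the yellow rest: midway between its supports, 50 mm above the bench. x runs along the lane; a syringe may point either way.
- dropper: Bystander: small brown dropper bottle, 33 mm in diameter, 102 mm tall, behind the work. Origin under its centre.
There are look-alikes about, which are no part of the job. Leave any purple look-alike of the syringe_1 alone. What is shaped like the syringe_2 but green is not meant.

How it is judged:
At the end, for the whole second after the job is handed in: Pulled-out syringes rest in blue lanes, pushed-in ones in yellow lanes: mid-barrel within 18 mm along, 6 mm across and 6 mm in height of the lane point, within 0.12 rad of its line (either way round), at rest; plungers still over 28 mm out, or under 12 mm out (((x of syringe_1 in the frame of blue_rack_lane0 between -0.018 and 0.018 m and y of syringe_1 in the frame of blue_rack_lane0 between -0.006 and 0.006 m and z of syringe_1 in the frame of blue_rack_lane0 between -0.006 and 0.006 m and angle between the x axis of syringe_1 and the x axis of blue_rack_lane0, either way round below 0.12 rad) or (x of syringe_1 in the frame of blue_rack_lane1 between -0.018 and 0.018 m and y of syringe_1 in the frame of blue_rack_lane1 between -0.006 and 0.006 m and z of syringe_1 in the frame of blue_rack_lane1 between -0.006 and 0.006 m and angle between the x axis of syringe_1 and the x axis of blue_rack_lane1, either way round below 0.12 rad)) and ((x of syringe_3 in the frame of blue_rack_lane0 between -0.018 and 0.018 m and y of syringe_3 in the frame of blue_rack_lane0 between -0.006 and 0.006 m and z of syringe_3 in the frame of blue_rack_lane0 between -0.006 and 0.006 m and angle between the x axis of syringe_3 and the x axis of blue_rack_lane0, either way round below 0.12 rad) or (x of syringe_3 in the frame of blue_rack_lane1 between -0.018 and 0.018 m and y of syringe_3 in the frame of blue_rack_lane1 between -0.006 and 0.006 m and z of syringe_3 in the frame of blue_rack_lane1 between -0.006 and 0.006 m and angle between the x axis of syringe_3 and the x axis of blue_rack_lane1, either way round below 0.12 rad)) and ((x of syringe_2 in the frame of yellow_rack_lane0 between -0.018 and 0.018 m and y of syringe_2 in the frame of yellow_rack_lane0 between -0.006 and 0.006 m and z of syringe_2 in the frame of yellow_rack_lane0 between -0.006 and 0.006 m and angle between the x axis of syringe_2 and the x axis of yellow_rack_lane0, either way round below 0.12 rad) or (x of syringe_2 in the frame of yellow_rack_lane1 between -0.018 and 0.018 m and y of syringe_2 in the frame of yellow_rack_lane1 between -0.006 and 0.006 m and z of syringe_2 in the frame of yellow_rack_lane1 between -0.006 and 0.006 m and angle between the x axis of syringe_2 and the x axis of yellow_rack_lane1, either way round below 0.12 rad)) and linear speed of each of syringe_1, syringe_3, syringe_2 below 0.02 m/s and value of joint each of syringe_1_plunger, syringe_3_plunger above 0.028 m and value of joint syringe_2_plunger below 0.012 m); the robot touches nothing.
It fails at once if a pulled-out plunger is pushed in (to less than 28 mm out) (value of joint any of syringe_1_plunger, syringe_3_plunger below 0.028 m).
It fails at once if a pushed-in plunger is pulled out (by more than 12 mm) (value of joint syringe_2_plunger above 0.012 m).
It fails at once if a syringe is dropped or thrown (moves faster than 0.7 m/s, a fall of 25 mm, while the fingers do not hold it) ((linear speed of syringe_1 above 0.7 m/s and contact force between the fingers and syringe_1 below 0.05 N) or (linear speed of syringe_3 above 0.7 m/s and contact force between the fingers and syringe_3 below 0.05 N) or (linear speed of syringe_2 above 0.7 m/s and contact force between the fingers and syringe_2 below 0.05 N)).
It fails at once if the dropper bottle is moved more than 40 mm (distance of dropper from where it was at the start of the episode above 0.04 m).
It also fails if it takes over 72 s, if anything falls off the work surface, if the arm or the gripper's body presses on something with over 40 N, if the wrist force passes 120 N, or if a joint passes its speed limit or range.

## Working session

There is one attempt and no reset: what is moved stays moved. The work goes in short steps, Python scripts to look and compute and a tool call to move; the robot and the scene stay as the last step left them, time stands still between calls to the robot, and variables do not carry over. Pictures are saved under pics/ and viewed, and the job is handed in when it is done.

Besides the shell and the picture viewer there is one more tool, called after "Call:" as a command line: name --argument value ..., lists and objects as JSON in quotes. apply_moves: Moves the arm, as the interface text tells. Its arguments: {"type":"object","properties":{"deltas":{"type":"string"},"gripper":{"type":"number"},"squeeze":{"type":"number"}},"required":["deltas"]}

```bash
ls; mkdir -p pics; python3 - <<'E'
from station import readout, viewer, job, arm
import cv2,numpy as np
print(readout.get_state())
for n in ["scene","top"]:
    f=viewer.grab_frame(n); cv2.imwrite(f"pics/{n}0.png",f["image"][:,:,::-1]); print(f["camera_matrix"],f["cam_to_world"])
E
```

```text
pics
{'t': 0.0, 'q': array([ 1.53712608e+00,  3.59371570e-01,  1.10649531e-02, -3.63719581e-04,
       -1.22407302e+00, -2.88101311e-01]), 'qd': array([ 0.00160471, -0.00050148,  0.00093042, -0.00027558, -0.00068691,
       -0.00081745]), 'joint_efforts': array([-9.23747939e-04, -5.82714558e+01,  2.93051273e+01,  6.99724853e+00,
        6.86983185e-03, -1.68769852e-04]), 'eef_pos': array([0.21333293, 0.63989478, 0.22563278]), 'ee_rot': array([-3.14147057e+00, -1.61521764e-03, -1.89269185e+00]), 'force': array([ 0.00454959, -0.6420437 ,  0.76846465]), 'moment': array([-0.02451584, -0.04637011, -0.0519318 ]), 'width': 0.0876032875707219}
[[520.72021728   0.         324.77649177]
 [  0.         520.72021728 194.89492313]
 [  0.           0.           1.        ]] [[ 0.67408335  0.45397612 -0.58268115 -0.26973941]
 [-0.73865146  0.41682832 -0.52976237 -0.73131858]
 [ 0.00237854  0.78750228  0.61630715  0.93777536]
 [ 0.          0.          0.          1.        ]]
[[366.69249513   0.         321.07924288]
 [  0.         366.69249513 191.86491182]
 [  0.           0.           1.        ]] [[-0.01969531  0.99141857 -0.12923356  0.41229696]
 [-0.99970837 -0.02133473 -0.01131346  0.01243279]
 [-0.01397354  0.12897305  0.99154964  1.03402639]
 [ 0.          0.          0.          1.        ]]
```

View pics/scene0.png

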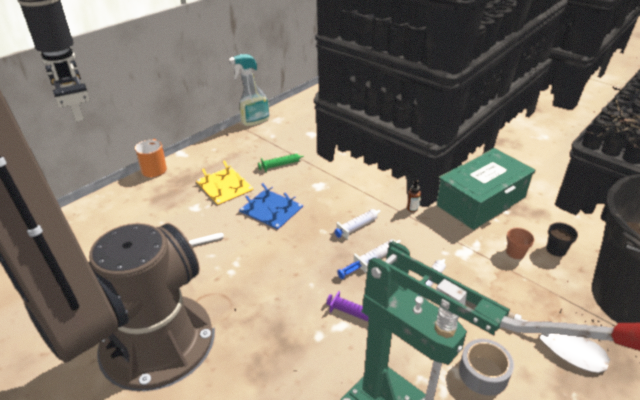

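View pics/top0.png

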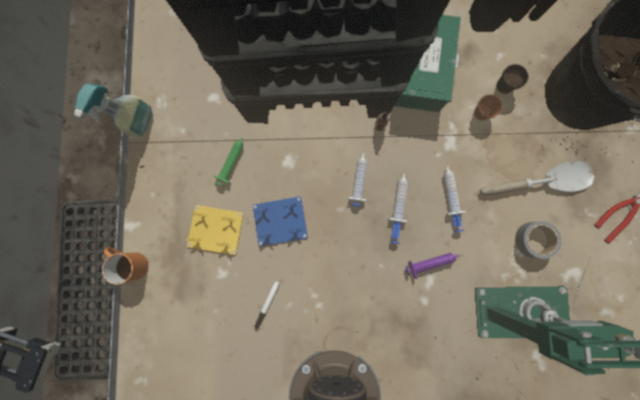

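The top view shows three clear syringes near (359,182), (400,210) and (453,200), with their plungers toward the bottom. The yellow rest is at (215,230) and the blue one at (280,222). The green (230,162) and purple (432,265) syringes are look-alikes. I'll measure these next.

```bash
cat > h.py <<'E'
import numpy as np,cv2
from station import readout, viewer, job, arm
def ray(f,u,v):
    K=f["camera_matrix"];T=f["cam_to_world"]
    d=np.array([(u-K[0,2])/K[0,0],-(v-K[1,2])/K[1,1],-1.]);return T[:3,3],T[:3,:3]@d
def px2w(f,u,v,z):
    o,d=ray(f,u,v);return o+d*(z-o[2])/d[2]
def w2px(f,p):
    K=f["camera_matrix"];T=f["cam_to_world"];c=T[:3,:3].T@(np.asarray(p)-T[:3,3])
    return np.array([K[0,0]*c[0]/-c[2]+K[0,2],K[1,1]*-c[1]/-c[2]+K[1,2]])
E
python3 - <<'E'
from h import *
f=viewer.grab_frame("top"); g=viewer.grab_frame("scene")
cv2.imwrite("pics/z.png",cv2.resize(f["image"][140:280,170:490,::-1],None,fx=2.5,fy=2.5,interpolation=cv2.INTER_CUBIC))
cv2.imwrite("pics/zs.png",cv2.resize(g["image"][140:330,180:400,::-1],None,fx=3,fy=3,interpolation=cv2.INTER_CUBIC))
for cam,fr in (("top",f),("scene",g)):
  for q in ["syringe_1","syringe_1_plunger","blue_rack","yellow_rack","dropper"]:
    for r in viewer.silhouettes(cam,q):
        m=r["region"];ys,xs=np.nonzero(m)
        z={"s":.014,"b":.02,"y":.02,"d":0.05}[q[0]]
        P=np.array([px2w(fr,a+.5*0,b,z)[:2] for a,b in zip(xs,ys)]);c=P.mean(0);w,V=np.linalg.eigh(np.cov(P.T));s=(P-c)@V[:,1]
        print(cam,q,round(r["conf"],2),r["extent"],c.round(3),"dir",np.degrees(np.arctan2(V[1,1],V[0,1])).round(1),"len",np.ptp(s).round(3),fr["image"][m].mean(0).round())
E
```

```text
top syringe_1 0.9 [404.8, 253.4, 51.9, 26.7] [ 0.342 -0.269] dir 105.3 len 0.151 [117.  87. 127.]
top syringe_1 0.86 [443.0, 165.8, 21.6, 71.8] [ 0.52  -0.343] dir -173.8 len 0.178 [147. 148. 155.]
top syringe_1 0.84 [390.8, 176.4, 19.3, 60.5] [ 0.502 -0.194] dir 169.3 len 0.175 [147. 151. 160.]
top syringe_1 0.63 [351.5, 151.7, 13.7, 54.9] [ 0.577 -0.085] dir 171.7 len 0.148 [159. 160. 161.]
top syringe_1 0.57 [219.2, 137.5, 22.7, 44.2] [0.638 0.28 ] dir 155.0 len 0.121 [ 82. 125.  81.]
top syringe_1 0.19 [373.4, 112.8, 15.4, 16.9] [ 0.743 -0.154] dir 153.9 len 0.058 [77. 67. 57.]
top syringe_1_plunger 0.68 [255.9, 198.7, 51.3, 47.1] [0.468 0.141] dir 103.6 len 0.146 [ 82. 103. 138.]
top syringe_1_plunger 0.5 [453.1, 215.1, 9.3, 16.8] [ 0.458 -0.35 ] dir -174.9 len 0.049 [ 87. 102. 143.]
top blue_rack 0.66 [255.9, 193.7, 55.1, 49.4] [0.466 0.139] dir 98.4 len 0.143 [ 83. 103. 138.]
top yellow_rack 0.61 [187.4, 204.4, 56.1, 50.5] [0.447 0.319] dir 79.3 len 0.143 [194. 170.  95.]
top dropper 0.72 [376.2, 111.4, 15.4, 19.6] [ 0.735 -0.149] dir 153.0 len 0.058 [76. 67. 56.]
top dropper 
[... 288 characters left out ...]
e syringe_1 0.82 [335.1, 208.2, 42.7, 32.4] [ 0.565 -0.079] dir 171.9 len 0.148 [198. 198. 208.]
scene syringe_1 0.7 [256.6, 152.6, 46.8, 19.2] [0.632 0.288] dir 157.8 len 0.149 [ 91. 155.  94.]
scene syringe_1 0.65 [426.7, 258.2, 16.1, 27.7] [ 0.572 -0.335] dir -167.7 len 0.097 [236. 233. 233.]
scene syringe_1_plunger 0.41 [324.9, 289.0, 6.3, 18.8] [ 0.324 -0.205] dir -152.5 len 0.031 [142.  97. 154.]
scene blue_rack 0.97 [238.9, 181.6, 63.3, 48.2] [0.455 0.132] dir 86.1 len 0.185 [ 80. 122. 188.]
scene blue_rack 0.3 [198.1, 163.7, 53.8, 35.7] [0.434 0.311] dir 73.0 len 0.183 [243. 223. 100.]
scene yellow_rack 0.89 [197.9, 163.1, 56.1, 37.6] [0.435 0.311] dir 72.2 len 0.192 [244. 224.  99.]
```

View pics/z.png

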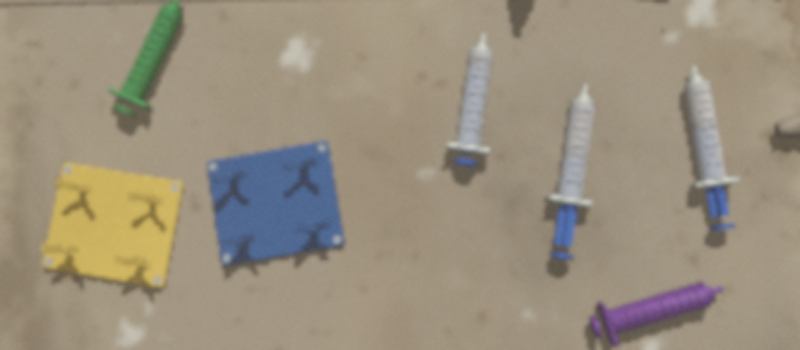

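View pics/zs.png

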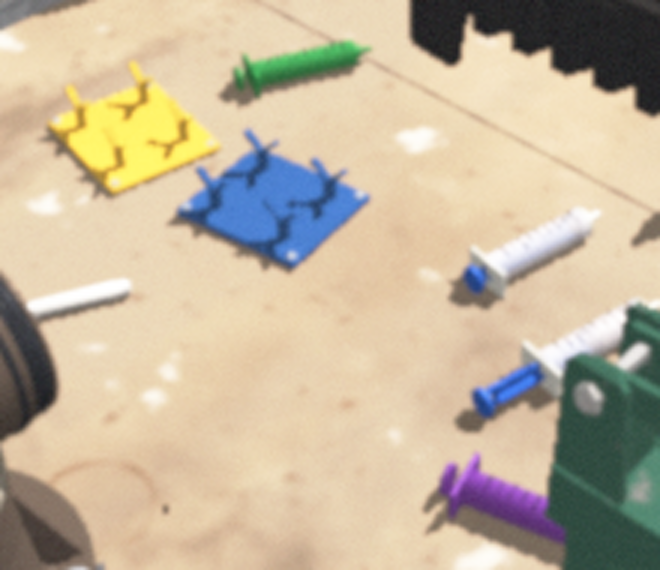

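```bash
cat > fit.py <<'E'
from h import *
from scipy.optimize import minimize
def base_pts(p,z=.008):
    x,y,a=p;c,s=np.cos(a),np.sin(a)
    return [np.array([x+c*u-s*v,y+s*u+c*v,z]) for u,v in((.06,.07),(.06,-.07),(-.06,-.07),(-.06,.07))]
def box(c,ax,hs):
    return [np.array(c)+sum(sg*h*np.array(a) for sg,h,a in zip(s,hs,ax)) for s in np.array(np.meshgrid([-1,1],[-1,1],[-1,1])).T.reshape(-1,3)]
def hull(fr,pts):
    return cv2.convexHull(np.array([w2px(fr,q) for q in pts],np.float32))
def draw(fr,parts,S=8,roi=None):
    x0,y0,x1,y1=roi;m=np.zeros(((y1-y0)*S,(x1-x0)*S),np.uint8)
    for h in parts:
        q=((h.reshape(-1,2)+.5-np.array([x0,y0]))*S).round().astype(np.int32);cv2.fillConvexPoly(m,q,255)
    return cv2.resize(m,None,fx=1/S,fy=1/S,interpolation=cv2.INTER_AREA)/255.
def rack_parts(fr,p):
    x,y,a=p;c,s=np.cos(a),np.sin(a);L=lambda u,v,z:np.array([x+c*u-s*v,y+s*u+c*v,z])
    out=[hull(fr,base_pts(p,.008)+base_pts(p,0))]
    for u in(.035,-.035):
        for v in(.04,-.04):
            for sg in(1,-1):
                pts=[]
                for du in(-.004,.004):
                    pts+=[L(u+du,v,.028),L(u+du,v,.022),L(u+du,v+sg*.0185,.047),L(u+du,v+sg*.0225,.045)]
                out.append(hull(fr,pts))
            out.append(hull(fr,[L(u+du,v+dv,z) for du in(-.004,.004) for dv in(-.004,.004) for z in(.008,.028)]))
    return out
def syr_parts(fr,p,d):
    # opaque: barrel, nozzle, flange
    x,y,a=p;c,s=np.cos(a),np.sin(a);L=lambda u,v,z:np.array([x+c*u-s*v,y+s*u+c*v,z])
    th=np.linspace(0,2*np.pi,20)
    cyl=lambda u0,u1,r:[L(u,r*np.cos(t),.014+r*np.sin(t)) for u in(u0,u1) for t in th]
    return dict(body=[hull(fr,cyl(-.055,.055,.014)),hull(fr,cyl(.055,.075,.004)),hull(fr,[L(u,v,z) for u in(-.060,-.055) for v in(-.024,.024) for z in(0,.028)])],
      pl=[hull(fr,cyl(-.060-.014-d,-.060-.010-d,.013)),hull(fr,cyl(-.060-.012-d,-.060,.008))])
def fit(frs,masks,partsf,p0):
    def cost(p):
        t=0
        for fr,(m,roi) in zip(frs,masks):
            r=draw(fr,partsf(fr,p),roi=roi);x0,y0,x1,y1=roi;mm=m[y0:y1,x0:x1]
            t+=np.abs(r-mm).sum()/mm.sum()
        return t
    n=len(p0)
    sim=np.vstack([p0]+[np.array(p0)+np.eye(n)[i]*[.008,.008,.06,.008][i] for i in range(n)])
    r=minimize(cost,p0,method="Nelder-Mead",options=dict(initial_simplex=sim,xatol=1e-4,fatol=1e-4,maxiter=250));return r.x,r.fun
E
python3 - <<'E'
from fit import *
fs={n:viewer.grab_frame(n) for n in("top","scene")}
print(fs["top"].keys())
def roi(c,fr,R):
    u,v=w2px(fr,[c[0],c[1],.02]);return [max(0,int(u-R)),max(0,int(v-R)),min(640,int(u+R)),min(400,int(v+R))]
for nm,c in(("blue",(.466,.139,.16)),("yellow",(.447,.319,-.16))):
    M={}
    for n,fr in fs.items():
        hsv=cv2.cvtColor(fr["image"],cv2.COLOR_RGB2HSV);H,S=hsv[...,0],hsv[...,1]
        m=((H>98)&(H<125)&(S>75)) if nm=="blue" else ((H>18)&(H<33)&(S>100))
        k=np.ones((5,5),np.uint8); m=cv2.morphologyEx(m.astype(np.uint8),cv2.MORPH_CLOSE,k)
        M[n]=(m.astype(float),roi(c,fr,48))
    for sel in(["top"],["scene"],["top","scene"]):
        p,e=fit([fs[n] for n in sel],[M[n] for n in sel],rack_parts,c);print(nm,sel,p.round(4),round(e,3))
for nm,c in(("s_pushed",(.57,-.087,-.1)),("s_mid",(.52,-.195,-.1)),("s_right",(.53,-.343,.1))):
    M={}
    for n,fr in fs.items():
        b=None
        for r in viewer.silhouettes(n,"syringe_1"):
            ys,xs=np.nonzero(r["region"]);q=px2w(fr,xs.mean(),ys.mean(),.014)
            if np.hypot(*(q[:2]-c[:2]))<.06: b=r["region"].astype(float);break
        if b is not None: M[n]=(b,roi(c,fr,70))
    def pf(fr,p):
        d=syr_parts(fr,p[:3],p[3]);return d["body"]+d["pl"]
    d0=.002 if nm=="s_pushed" else .045
    for sel in(["top"],["scene"],["top","scene"]):
        if not all(n in M for n in sel) : continue
        p,e=fit([fs[n] for n in sel],[M[n] for n in sel],pf,list(c)+[d0]);print(nm,sel,p.round(4),round(e,3))
E
```

```text
dict_keys(['image', 'camera_matrix', 'cam_to_world'])
blue ['top'] [0.4674 0.143  0.1546] 0.133
blue ['scene'] [0.4676 0.1463 0.1523] 0.14
blue ['top', 'scene'] [0.4676 0.1438 0.1572] 0.279
yellow ['top'] [ 0.4465  0.3247 -0.1824] 0.048
yellow ['scene'] [ 0.4461  0.3272 -0.1945] 0.051
yellow ['top', 'scene'] [ 0.4465  0.3256 -0.1803] 0.11
s_pushed ['top'] [ 0.5853 -0.0862 -0.1724 -0.0088] 0.2
s_pushed ['scene'] [ 0.5799 -0.0806 -0.1537 -0.0016] 0.124
s_pushed ['top', 'scene'] [ 0.5802 -0.0838 -0.179  -0.0006] 0.523
s_mid ['top'] [ 0.5188 -0.1965 -0.1703  0.0313] 0.204
s_mid ['scene'] [ 0.5186 -0.1923 -0.1692  0.0452] 0.421
s_mid ['top', 'scene'] [ 0.5173 -0.1947 -0.1917  0.0425] 0.77
s_right ['top'] [ 0.5347 -0.3419  0.1046  0.0164] 0.206
s_right ['scene'] [ 0.5824 -0.3324  0.132  -0.0434] 3.187
s_right ['top', 'scene'] [ 0.5436 -0.34    0.1821 -0.0238] 3.851
```

```bash
cat > ov.py <<'E'
from fit import *
def overlay(fr,polys,roi,S,name):
    x0,y0,x1,y1=roi;im=cv2.resize(np.ascontiguousarray(fr["image"][y0:y1,x0:x1,::-1]),None,fx=S,fy=S,interpolation=cv2.INTER_CUBIC)
    for h in polys:
        q=((h.reshape(-1,2)+.5-np.array([x0,y0]))*S).round().astype(np.int32);cv2.polylines(im,[q],True,(0,0,255),1)
    cv2.imwrite(name,im)
E
python3 - <<'E'
from ov import *
f=viewer.grab_frame("top");g=viewer.grab_frame("scene")
S=[(.582,-.084,-.16,0.002),(.518,-.195,-.175,.045),(.535,-.342,.105,.036)]
P=lambda fr:[h for s in S for v in syr_parts(fr,s[:3],s[3]).values() for h in v]
R=lambda fr:rack_parts(fr,(.4676,.1445,.155))+rack_parts(fr,(.4463,.326,-.187))
overlay(f,P(f),(340,140,475,260),5,"pics/o1.png")
overlay(g,P(g)+R(g),(190,150,440,300),3,"pics/o2.png")
overlay(f,R(f),(180,185,320,265),5,"pics/o3.png")
E
```

```text
(no output)
```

View pics/o1.png

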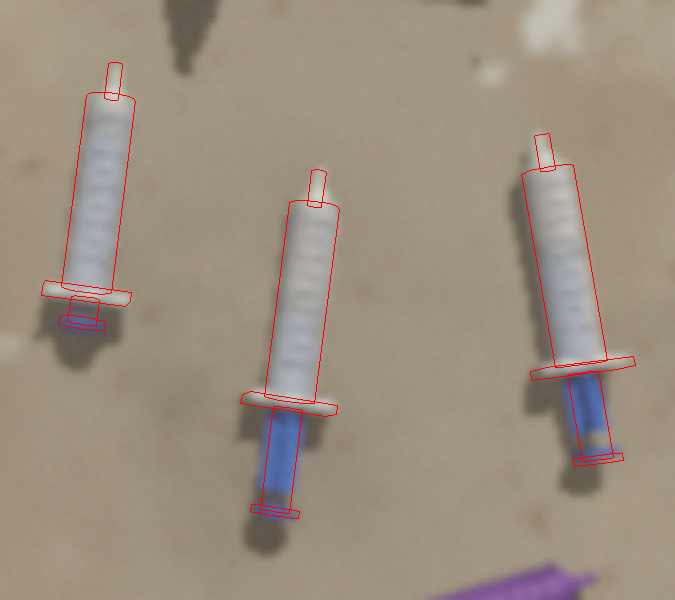

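View pics/o2.png

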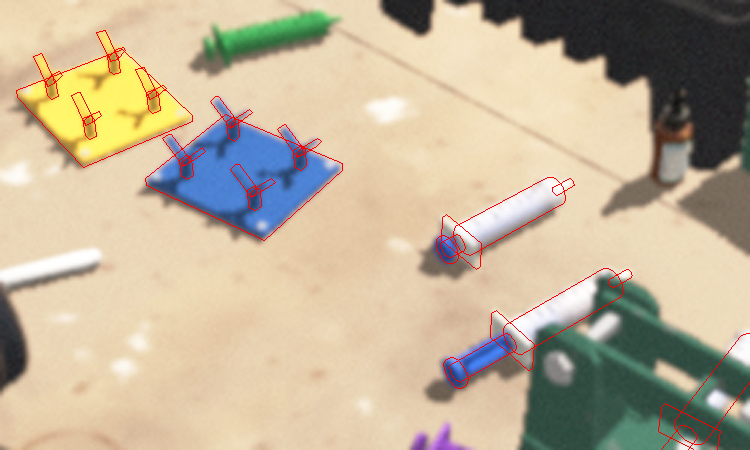

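View pics/o3.png

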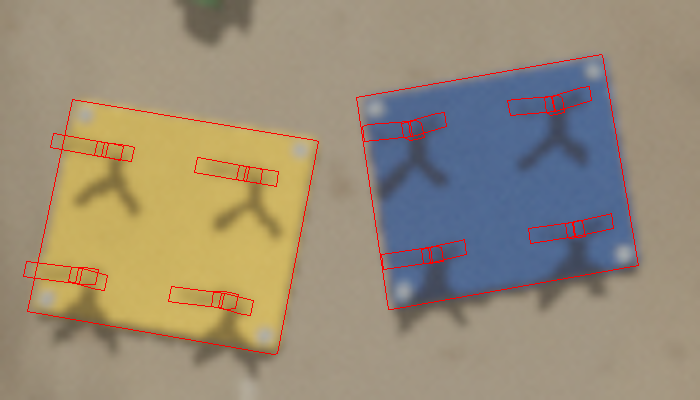

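The overlays fit in both views: racks to about 3 mm and syringes to about 2 mm. The left syringe is pushed in and goes to yellow. The middle and right ones are pulled out and go to blue. I'll start by moving toward the pushed-in one.

Call:
apply_moves --deltas "0 0 0 -0.162; 4 -3 0 0; 4 -3 0 0; 4 -3 0 0; 4 -3 0 0; 4 -3 0 0; 4 -3 0 0; 4 -3 0 0; 4 -3 0 0; 4 -3 0 0" --gripper -1 --squeeze 25

```text
t: 2.45
eef_pos: [0.4233, 0.2405, 0.227]
ee_rot: [-3.141, 0.001, -1.73]
force: [1.0, -0.8, 0.1]
width: 0.0877
```

```bash
cat > go.py <<'E'
import sys
from h import *
# go.py x y z syr_yaw : remaining tool delta (cm, rad) to TCP pose; grasp yaw = syr_yaw-pi/2
x,y,z,a=map(float,sys.argv[1:5]);s=readout.get_state();p=s["eef_pos"];yaw=s["ee_rot"][2]
d=np.array([x,y,z])-p;ty=a-np.pi/2;t=-((ty-yaw+np.pi)%(2*np.pi)-np.pi)
from scipy.spatial.transform import Rotation as Ro
R=Ro.from_euler("xyz",s["ee_rot"]).as_matrix()
e=Ro.from_euler("xyz",[np.pi,0,ty]).as_matrix()
print("t",s["t"].round(2),"pos",p.round(4),"rot",s["ee_rot"].round(3),"w",round(s["width"],4),"F",s["force"].round(1),"q",s["q"].round(2))
print("turn",round(t,3),"delta cm now-frame",(R.T@d*100).round(2),"after-turn",(e.T@d*100).round(2))
E
python3 go.py .582 -.084 .2 -.16
```

```text
Traceback (most recent call last):
  File "go.py", line 9, in <module>
    print("t",s["t"].round(2),"pos",p.round(4),"rot",s["ee_rot"].round(3),"w",round(s["width"],4),"F",s["force"].round(1),"q",s["q"].round(2))
              ^^^^^^^^^^^^
AttributeError: 'float' object has no attribute 'round'
```

```bash
sed -i 's/s\["t"\].round(2)/round(s["t"],2)/' go.py; python3 go.py .582 -.084 .1 -.16
```

```text
t 2.45 pos [0.4233 0.2405 0.227 ] rot [-3.141e+00  1.000e-03 -1.730e+00] w 0.0877 F [ 1.  -0.8  0.1] q [ 0.92  0.04 -0.39  0.   -1.14  0.49]
turn 0.001 delta cm now-frame [ 29.53 -20.81  12.68] after-turn [ 29.51 -20.84  12.7 ]
```

Call:
apply_moves --deltas "4.2 -3 0 0; 4.2 -3 0 0; 4.2 -3 2 0; 4.2 -3 2.1 0; 4.2 -3 2.1 0; 4.2 -3 2.1 0; 4.3 -2.8 2.2 0; 0 0 2.2 0; 0 0 0 0"

```text
t: 3.58
eef_pos: [0.5799, -0.0832, 0.0978]
ee_rot: [3.138, -0.001, -1.732]
force: [-0.2, 0.7, 0.6]
width: 0.0878
```

```bash
python3 go.py .582 -.084 .005 -.16; python3 - <<'E'
from ov import *
f=viewer.grab_frame("top");g=viewer.grab_frame("scene")
P=lambda fr:[h for v in syr_parts(fr,(.582,-.084,-.16),.002).values() for h in v]
overlay(f,P(f),(290,90,440,250),4,"pics/a1.png");overlay(g,P(g),(290,140,430,270),4,"pics/a2.png")
E
```

```text
t 3.58 pos [ 0.5799 -0.0832  0.0978] rot [ 3.138e+00 -1.000e-03 -1.732e+00] w 0.0878 F [-0.2  0.7  0.6] q [ 0.19  0.33 -0.35 -0.   -0.89  1.22]
turn -0.001 delta cm now-frame [ 0.03 -0.26  9.28] after-turn [ 0.04 -0.22  9.28]
```

View pics/a1.png

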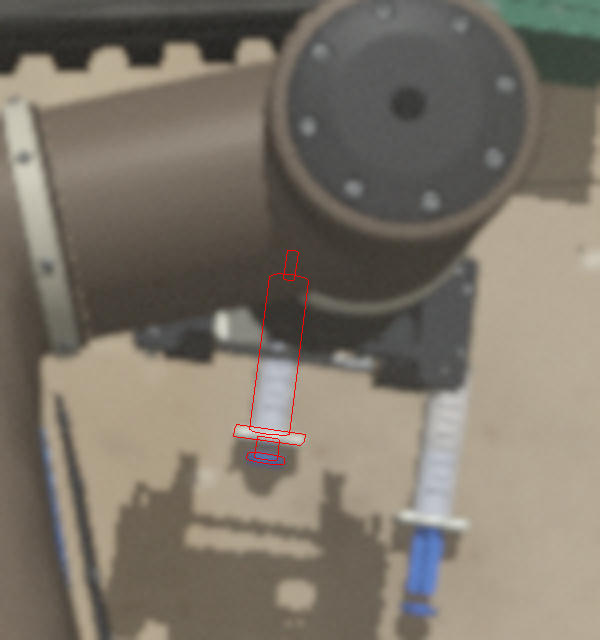

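View pics/a2.png

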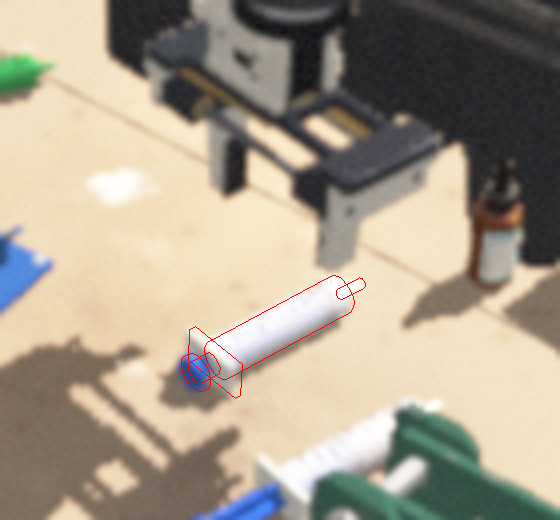

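Everything lines up, so I'll descend and grasp.

Call:
apply_moves --deltas "0 -0.2 2 0; 0 0 2 0; 0 0 2 0; 0 0 1.6 0; 0 0 1 0; 0 0 0.6 0; 0 0 0 0"

```text
t: 4.55
eef_pos: [0.5832, -0.0826, 0.0075]
ee_rot: [3.141, -0.0, -1.73]
force: [-0.2, 0.9, 0.6]
width: 0.0879
```

Call:
apply_moves --deltas "0 0 0 0; 0 0 0 0; 0 0 0 0; 0 0 0 0; 0 0 0 0; 0 0 0 0; 0 0 0 0; 0 0 0 0" --gripper 1 --squeeze 25

```text
t: 5.55
eef_pos: [0.5832, -0.0827, 0.0076]
ee_rot: [-3.142, -0.0, -1.73]
force: [-0.6, -0.4, 0.8]
width: 0.0276
```

```bash
python3 go.py .582 -.084 .15 -.16
```

```text
t 5.55 pos [ 0.5832 -0.0827  0.0076] rot [-3.142 -0.    -1.73 ] w 0.0276 F [-0.6 -0.4  0.8] q [ 0.19  0.45 -0.43  0.   -0.7   1.22]
turn 0.0 delta cm now-frame [  0.15   0.1  -14.24] after-turn [  0.15   0.1  -14.24]
```

Call:
apply_moves --deltas "0 0 -1 0; 0 0 -2 0; 0 0 -3 0; 0 0 -3 0; 0 0 -3 0; 0 0 -1.5 0; 0 0 0 0"

```text
t: 6.42
eef_pos: [0.5836, -0.0826, 0.1436]
ee_rot: [-3.14, 0.001, -1.731]
force: [-0.2, -0.3, -1.2]
width: 0.0274
```

```bash
python3 - <<'E'
from h import *
for nm,(x,y,a) in dict(blue=(.4676,.1445,.155),yellow=(.4463,.326,-.187)).items():
    for l,v in((0,.04),(1,-.04)): print(nm,l,round(x-np.sin(a)*v,4),round(y+np.cos(a)*v,4))
g=viewer.grab_frame("scene");cv2.imwrite("pics/b1.png",cv2.resize(g["image"][60:260,250:450,::-1],None,fx=3,fy=3))
E
python3 go.py .4389 .2867 .14 -.187
```

```text
blue 0 0.4614 0.184
blue 1 0.4738 0.105
yellow 0 0.4537 0.3653
yellow 1 0.4389 0.2867
t 6.47 pos [ 0.5829 -0.0826  0.1423] rot [-3.142  0.    -1.731] w 0.0276 F [-0.5 -0.5 -1.8] q [ 0.19  0.29 -0.3  -0.   -0.99  1.22]
turn 0.027 delta cm now-frame [-34.16  20.1    0.25] after-turn [-33.61  21.01   0.23]
```

View pics/b1.png

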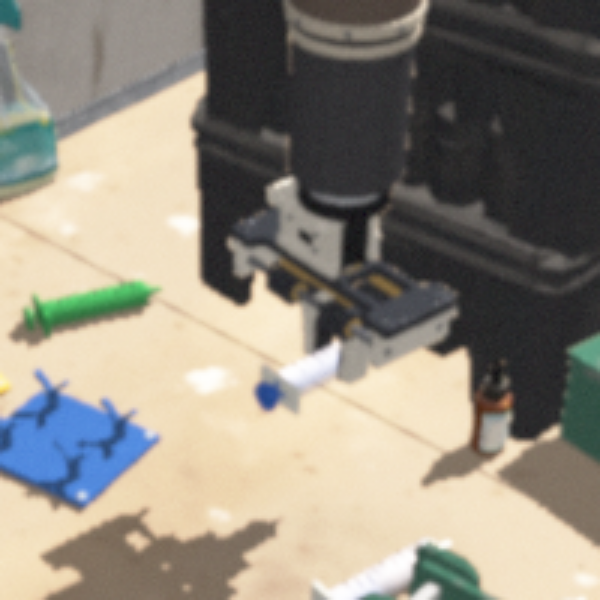

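It's held level at mid-barrel. Next is the transit to yellow lane 1.

Call:
apply_moves --deltas "-2 1.2 0 0.027; -3.5 2.2 0 0; -4 2.5 0 0; -4 2.5 0 0; -4 2.5 0 0; -4 2.5 0 0; -4 2.5 0 0; -4 2.5 0 0; -3 1.9 0 0; -1.1 0.7 0 0"

```text
t: 7.72
eef_pos: [0.4374, 0.2872, 0.1411]
ee_rot: [3.14, -0.002, -1.756]
force: [-0.1, -0.9, -1.3]
width: 0.0273
```

Call:
apply_moves --deltas "0 0 1.5 0; 0 0 1.5 0; 0 0 1.5 0; 0 0 0 0; 0 0 0 0"

```text
t: 8.35
eef_pos: [0.439, 0.286, 0.0976]
ee_rot: [-3.141, -0.0, -1.758]
force: [-0.6, 0.7, 0.0]
width: 0.0275
```

```bash
python3 go.py .4389 .2867 .0436 -.187; python3 - <<'E'
from ov import *
f=viewer.grab_frame("top");g=viewer.grab_frame("scene")
P=lambda fr:rack_parts(fr,(.4463,.326,-.187))
overlay(f,P(f),(170,150,300,280),4,"pics/c1.png");overlay(g,P(g),(170,80,300,220),4,"pics/c2.png")
E
```

```text
t 8.35 pos [0.439  0.286  0.0976] rot [-3.141 -0.    -1.758] w 0.0275 F [-0.6  0.7  0. ] q [ 0.95  0.24 -0.49  0.   -0.84  0.43]
turn -0.0 delta cm now-frame [-0.07  0.02  5.4 ] after-turn [-0.07  0.02  5.4 ]
```

View pics/c1.png

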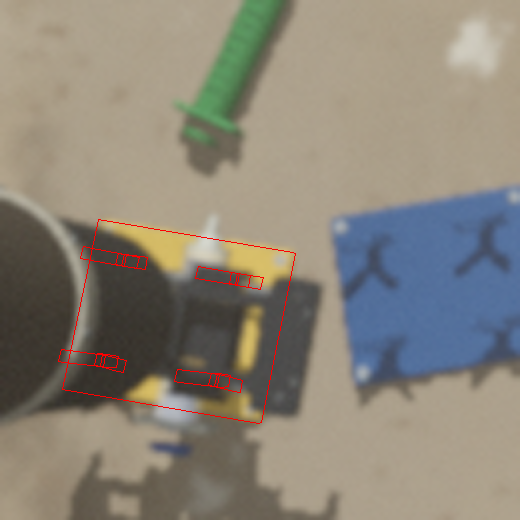

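View pics/c2.png

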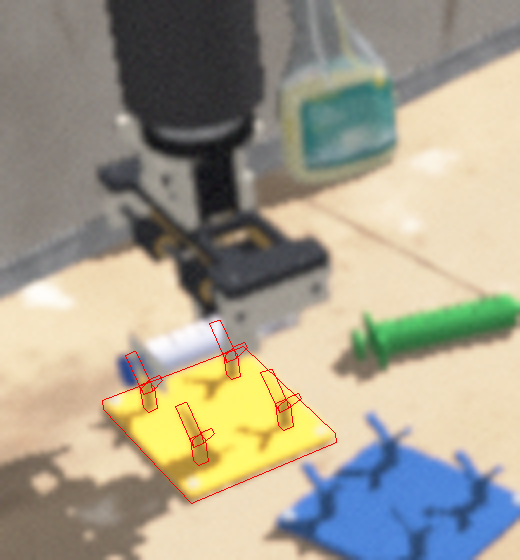

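Call:
apply_moves --deltas "-0.07 0 1.2 0; 0 0 1.2 0; 0 0 1 0; 0 0 0.8 0; 0 0 0.5 0; 0 0 0.3 0; 0 0 0 0"

```text
t: 9.32
eef_pos: [0.4388, 0.2869, 0.0475]
ee_rot: [-3.142, -0.0, -1.758]
force: [0.4, -0.0, -0.1]
width: 0.0269
```

Call:
apply_moves --deltas "0 0 0.2 0; 0 0 0.1 0; 0 0 0 0"

```text
t: 9.7
eef_pos: [0.4389, 0.2867, 0.0451]
ee_rot: [-3.141, -0.0, -1.757]
force: [-0.5, -2.9, 4.1]
width: 0.0275
```

```bash
python3 go.py .4389 .2867 .0436 -.187; python3 - <<'E'
from ov import *
f=viewer.grab_frame("top");g=viewer.grab_frame("scene")
P=lambda fr:rack_parts(fr,(.4463,.326,-.187))
overlay(g,P(g),(170,80,300,220),4,"pics/d2.png")
E
```

```text
t 9.7 pos [0.4389 0.2867 0.0451] rot [-3.141 -0.    -1.757] w 0.0275 F [-0.5 -2.9  4.1] q [ 0.95  0.31 -0.54  0.   -0.72  0.43]
turn 0.0 delta cm now-frame [-0.    0.    0.15] after-turn [-0.    0.    0.15]
```

View pics/d2.png

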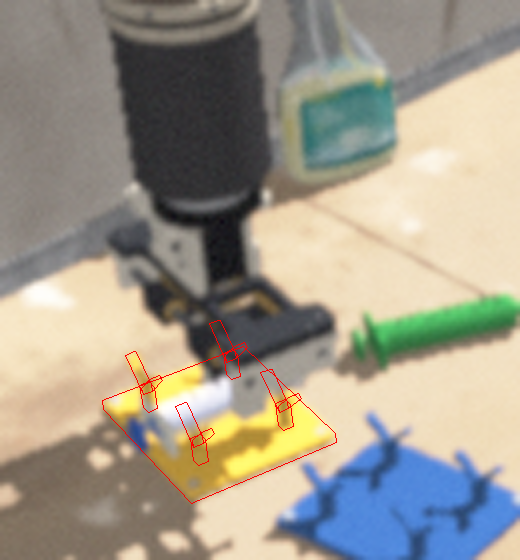

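The syringe has touched down with a light side force, so I'm nudging it toward centre before letting go.

Call:
apply_moves --deltas "0.1 0 0 0; 0 0 0.1 0; 0 0 0 0"

```text
t: 10.18
eef_pos: [0.4386, 0.2856, 0.044]
ee_rot: [-3.141, -0.0, -1.757]
force: [-1.2, -2.8, 7.2]
width: 0.0275
```

Call:
apply_moves --deltas "0 0 0 0; 0 0 0 0; 0 0 0 0; 0 0 0 0; 0 0 0 0" --gripper 0

```text
t: 10.8
eef_pos: [0.4385, 0.286, 0.0435]
ee_rot: [3.142, -0.0, -1.758]
force: [0.0, -0.5, -0.2]
width: 0.0437
```

Now I'll lift away with the gripper at half opening.

Call:
apply_moves --deltas "0 0 -1 0; 0 0 -2 0; 0 0 -3 0; 0 0 -4 0; 0 0 -4 0; 4 -2 0 0; 5 -2.5 0 0; 5 -2.5 0 0; 0 0 0 0"

```text
t: 11.92
eef_pos: [0.4816, 0.1323, 0.1844]
ee_rot: [-3.141, 0.0, -1.762]
force: [-0.2, 0.6, -0.8]
width: 0.0435
```

```bash
python3 go.py .518 -.195 .1 -.175; python3 - <<'E'
from ov import *
f=viewer.grab_frame("top");g=viewer.grab_frame("scene")
P=lambda fr:rack_parts(fr,(.4463,.326,-.187))
overlay(f,P(f),(170,150,300,280),4,"pics/e1.png")
overlay(g,P(g),(170,110,300,220),5,"pics/e2.png")
E
```

```text
t 11.93 pos [0.4816 0.1323 0.1844] rot [-3.141  0.    -1.762] w 0.0435 F [-0.2  0.6 -0.8] q [ 0.66  0.1  -0.43  0.   -1.04  0.72]
turn -0.016 delta cm now-frame [31.45 -9.78  8.43] after-turn [31.6  -9.28  8.44]
```

View pics/e1.png

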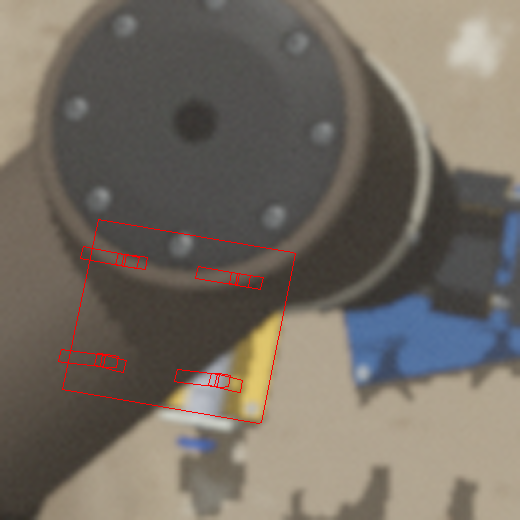

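View pics/e2.png

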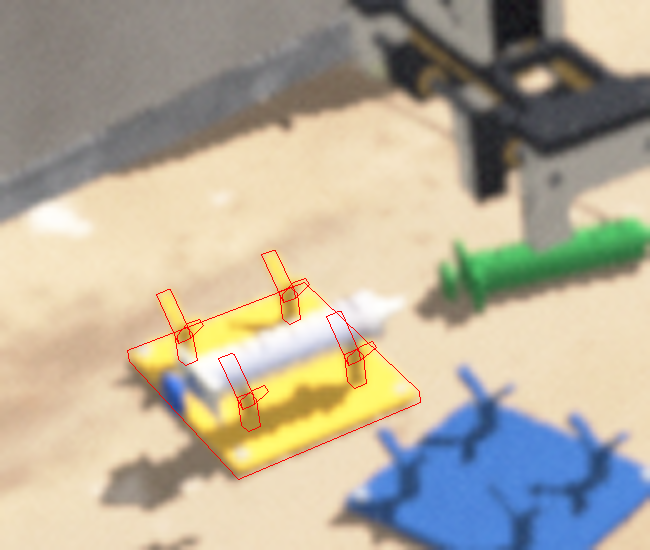

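The pushed-in syringe is seated in yellow lane 1. Next is the middle one.

Call:
apply_moves --deltas "4 -1.2 0 -0.016; 4 -1.2 0 0; 4 -1.2 0 0; 4 -1.2 1 0; 4 -1.2 1.5 0; 4 -1.2 2 0; 4 -1.2 2 0; 3.6 -0.9 2 0; 0 0 0 0; 0 0 0 0" --gripper -1

```text
t: 13.28
eef_pos: [0.5192, -0.1911, 0.0988]
ee_rot: [-3.141, -0.0, -1.741]
force: [-0.1, -0.7, 1.4]
width: 0.0875
```

```bash
python3 go.py .518 -.195 .007 -.175; python3 - <<'E'
from ov import *
f=viewer.grab_frame("top")
P=lambda fr:[h for v in syr_parts(fr,(.518,-.195,-.175),.045).values() for h in v]
overlay(f,P(f),(330,150,480,290),4,"pics/f1.png")
E
```

```text
t 13.28 pos [ 0.5192 -0.1911  0.0988] rot [-3.141 -0.    -1.741] w 0.0875 F [-0.1 -0.7  1.4] q [ 0.    0.28 -0.43  0.   -0.87  1.4 ]
turn 0.005 delta cm now-frame [0.4  0.05 9.18] after-turn [0.41 0.05 9.18]
```

View pics/f1.png

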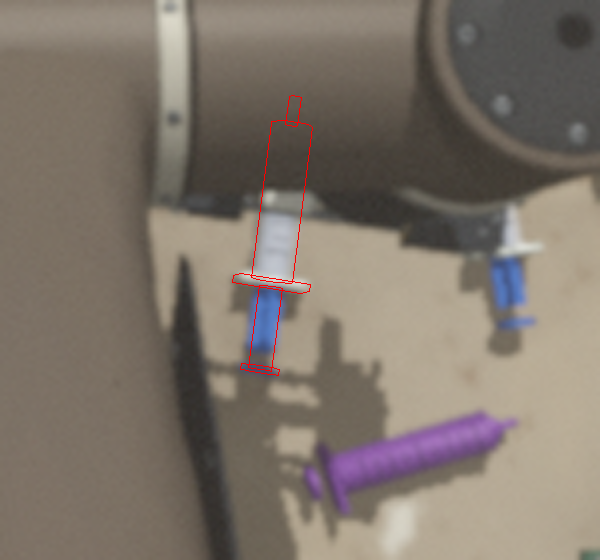

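Call:
apply_moves --deltas "0.4 0 2 0; 0 0 2 0; 0 0 2 0; 0 0 1.6 0; 0 0 1 0; 0 0 0.6 0; 0 0 0 0"

```text
t: 14.2
eef_pos: [0.5179, -0.1958, 0.0065]
ee_rot: [3.141, -0.0, -1.741]
force: [-0.1, -0.4, 0.4]
width: 0.0879
```

Call:
apply_moves --deltas "0 0 0 0; 0 0 0 0; 0 0 0 0; 0 0 0 0; 0 0 0 0; 0 0 0 0; 0 0 0 0; 0 0 0 0" --gripper 1 --squeeze 25

```text
t: 15.2
eef_pos: [0.518, -0.1959, 0.0066]
ee_rot: [3.142, -0.0, -1.742]
force: [0.7, -0.4, 0.4]
width: 0.0271
```

Call:
apply_moves --deltas "0 0 -1 0; 0 0 -2 0; 0 0 -3 0; 0 0 -3 0; 0 0 -3 0; 0 0 -1.5 0; 0 0 0 0"

```text
t: 16.08
eef_pos: [0.5184, -0.1958, 0.1425]
ee_rot: [-3.139, 0.0, -1.742]
force: [0.2, -0.7, -1.2]
width: 0.027
```

```bash
python3 go.py .4614 .184 .14 .155; python3 - <<'E'
from ov import *
f=viewer.grab_frame("top");g=viewer.grab_frame("scene")
cv2.imwrite("pics/g1.png",np.hstack([cv2.resize(x["image"][r[1]:r[1]+130,r[0]:r[0]+130,::-1],None,fx=3,fy=3) for x,r in((f,(330,150)),(g,(310,130)))]))
E
```

```text
t 16.07 pos [ 0.5184 -0.1958  0.1425] rot [-3.139  0.    -1.742] w 0.027 F [ 0.2 -0.7 -1.2] q [-0.01  0.23 -0.37 -0.   -0.96  1.41]
turn -0.326 delta cm now-frame [-36.46  12.08   0.24] after-turn [-38.41  -0.23   0.25]
```

View pics/g1.png

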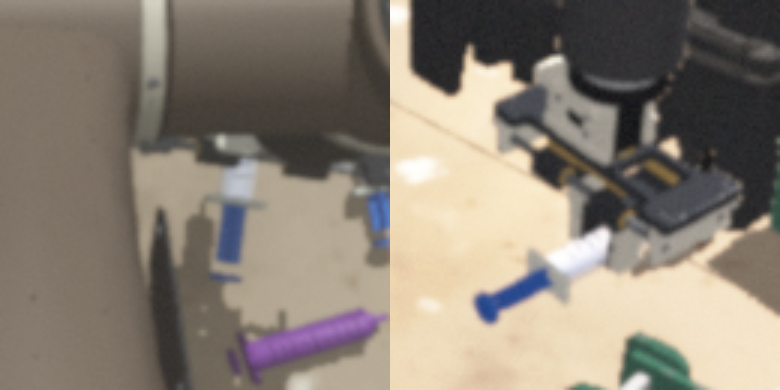

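It's held level with the plunger still out. Next: turn, carry to blue lane 0, lower part way.

Call:
apply_moves --deltas "0 0 0 -0.08; 0 0 0 -0.09; 0 0 0 -0.08; 0 0 0 -0.076; -2 0 0 0; -4 0 0 0; -4 0 0 0; -4 0 0 0; -4 0 0 0; -4 -0.2 0 0"

```text
t: 17.42
eef_pos: [0.4847, 0.0227, 0.1402]
ee_rot: [3.139, -0.0, -1.416]
force: [1.1, -0.4, 0.6]
width: 0.027
```

Call:
apply_moves --deltas "-4 0 0 0; -4 0 0 0; -4 0 0 0; -3 0 0 0; -1.4 0 0 0; 0 0 1.5 0; 0 0 1.5 0; 0 0 1.5 0; 0 0 0 0; 0 0 0 0"

```text
t: 18.68
eef_pos: [0.4608, 0.1836, 0.0966]
ee_rot: [-3.142, -0.0, -1.416]
force: [0.1, 0.0, -1.7]
width: 0.0272
```

```bash
python3 go.py .4614 .184 .0426 .155; python3 - <<'E'
from ov import *
f=viewer.grab_frame("top");g=viewer.grab_frame("scene")
P=lambda fr:rack_parts(fr,(.4676,.1445,.155))
overlay(f,P(f),(230,160,340,280),4,"pics/h1.png");overlay(g,P(g),(220,100,340,240),4,"pics/h2.png")
E
```

```text
t 18.68 pos [0.4608 0.1836 0.0966] rot [-3.142 -0.    -1.416] w 0.0272 F [ 0.1  0.  -1.7] q [ 0.78  0.2  -0.55  0.   -0.83  0.95]
turn -0.0 delta cm now-frame [-0.03 -0.06  5.4 ] after-turn [-0.03 -0.06  5.4 ]
```

View pics/h1.png

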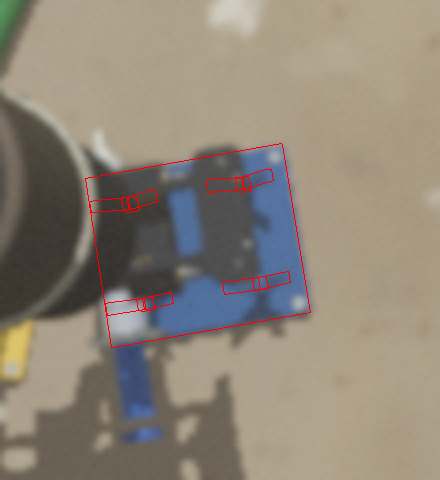

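View pics/h2.png

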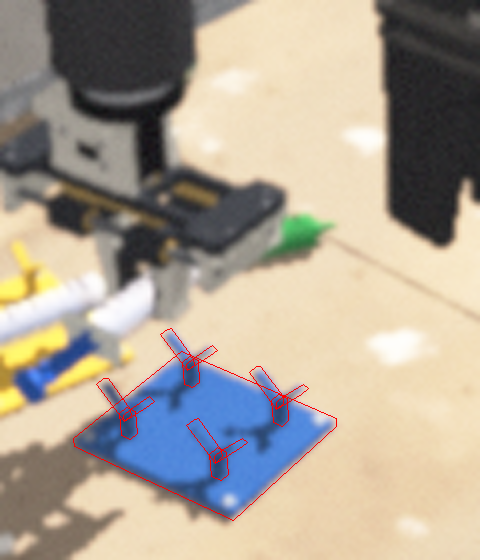

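Call:
apply_moves --deltas "0 0 1.2 0; 0 0 1.2 0; 0 0 1 0; 0 0 0.8 0; 0 0 0.5 0; 0 0 0.3 0; 0 0 0.1 0; 0 0 0 0"

```text
t: 19.77
eef_pos: [0.4607, 0.1839, 0.0457]
ee_rot: [-3.141, 0.0, -1.416]
force: [0.0, 1.2, -0.5]
width: 0.0269
```

Call:
apply_moves --deltas "0 0 0.15 0; 0 0 0.1 0; 0 0 0 0; 0 0 0 0"

```text
t: 20.27
eef_pos: [0.4611, 0.1834, 0.0441]
ee_rot: [-3.141, -0.001, -1.415]
force: [-0.5, -5.6, 10.4]
width: 0.0275
```

Call:
apply_moves --deltas "0.1 0 0 0; 0 0 0 0; 0 0 0 0"

```text
t: 20.65
eef_pos: [0.4611, 0.1828, 0.0436]
ee_rot: [-3.141, -0.0, -1.415]
force: [0.5, -2.5, 6.1]
width: 0.0273
```

Call:
apply_moves --deltas "0 0 0 0; 0 0 0 0; 0 0 0 0; 0 0 0 0; 0 0 0 0" --gripper 0

```text
t: 21.28
eef_pos: [0.4607, 0.1829, 0.043]
ee_rot: [3.142, -0.0, -1.416]
force: [0.2, -0.6, 0.3]
width: 0.0437
```

Call:
apply_moves --deltas "0 0 -1 0; 0 0 -2 0; 0 0 -3 0; 0 0 -4 0; 0 0 -4 0; 4 0 0 0; 5 0 0 0; 5 0 0 0; 5 0 0 0; 0 0 0 0"

```text
t: 22.52
eef_pos: [0.49, -0.0076, 0.1837]
ee_rot: [-3.141, -0.0, -1.42]
force: [0.2, -0.7, -0.6]
width: 0.044
```

```bash
python3 go.py .535 -.342 .1 .105; python3 - <<'E'
from ov import *
f=viewer.grab_frame("top");g=viewer.grab_frame("scene")
P=lambda fr:rack_parts(fr,(.4676,.1445,.155))
overlay(f,P(f),(170,160,340,280),4,"pics/i1.png");overlay(g,P(g),(190,130,340,240),4,"pics/i2.png")
P=lambda fr:[h for v in syr_parts(fr,(.535,-.342,.105),.036).values() for h in v]
overlay(f,P(f),(420,150,500,260),5,"pics/i3.png")
E
```

```text
t 22.52 pos [ 0.49   -0.0076  0.1837] rot [-3.141 -0.    -1.42 ] w 0.044 F [ 0.2 -0.7 -0.6] q [ 0.39  0.09 -0.45  0.   -1.04  1.34]
turn 0.046 delta cm now-frame [33.74  0.59  8.37] after-turn [33.73 -0.97  8.37]
```

View pics/i1.png

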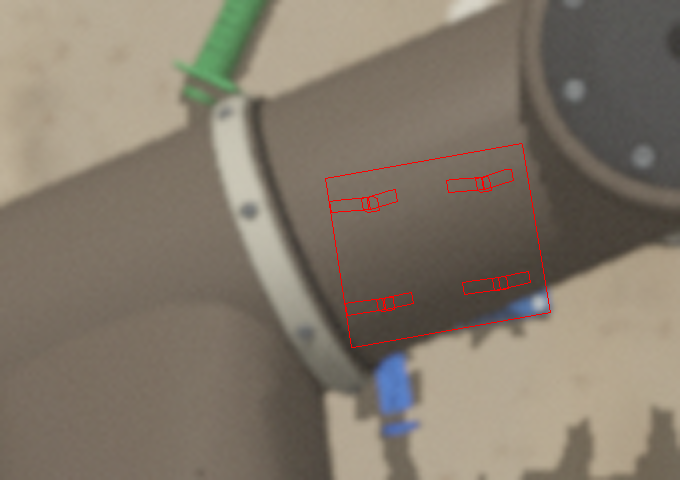

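View pics/i2.png

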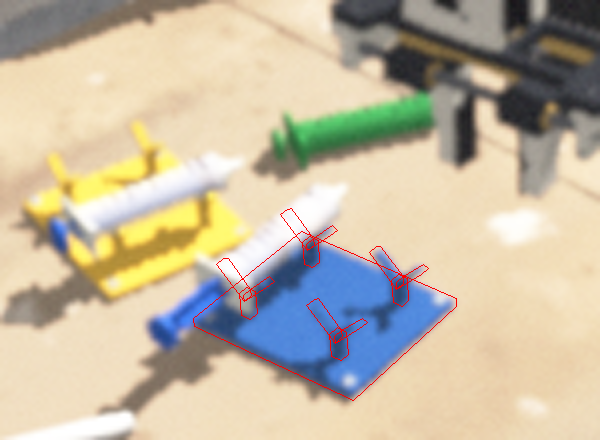

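View pics/i3.png

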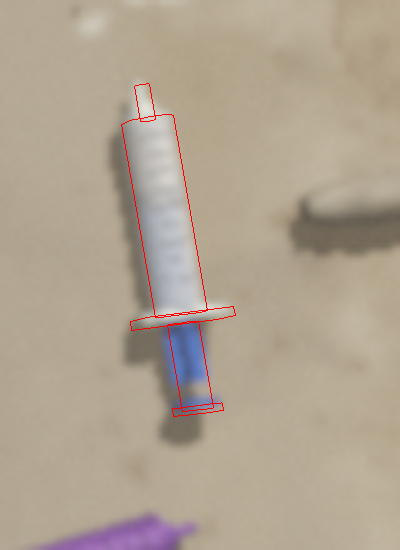

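Blue lane 0 is filled and its plunger is still out. Next is the last syringe.

Call:
apply_moves --deltas "2.7 -0.1 0 0.053; 4 -0.15 0 0; 4 -0.15 0 0; 4 -0.15 0 0; 4 -0.15 1 0; 4 -0.15 1.5 0; 4 -0.15 2 0; 4 -0.15 2 0; 3 -0.1 1.9 0; 0 0 0 0" --gripper -1

```text
t: 23.88
eef_pos: [0.5379, -0.3386, 0.097]
ee_rot: [3.139, 0.001, -1.469]
force: [-0.1, -0.2, -0.2]
width: 0.0878
```

```bash
python3 go.py .535 -.3415 .007 .098; python3 - <<'E'
from ov import *
f=viewer.grab_frame("top")
P=lambda fr:[h for v in syr_parts(fr,(.535,-.3415,.098),.036).values() for h in v]
overlay(f,P(f),(390,130,540,270),4,"pics/j1.png")
E
```

```text
t 23.88 pos [ 0.5379 -0.3386  0.097 ] rot [ 3.139e+00  1.000e-03 -1.469e+00] w 0.0878 F [-0.1 -0.2 -0.2] q [-0.26  0.4  -0.24 -0.   -0.93  1.93]
turn 0.003 delta cm now-frame [0.27 0.29 9.  ] after-turn [0.26 0.32 9.  ]
```

View pics/j1.png

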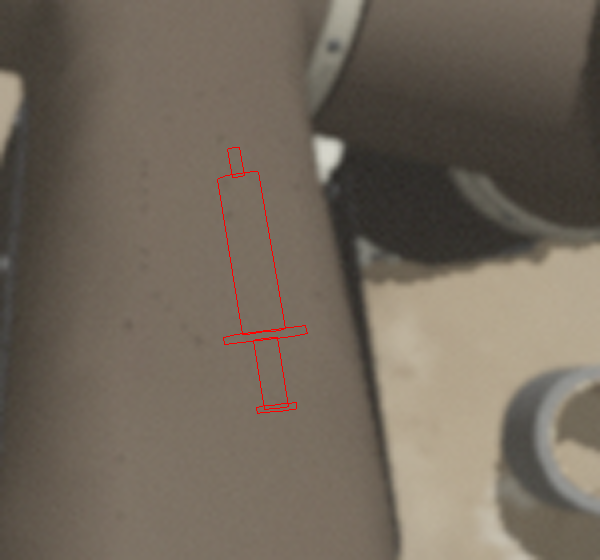

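The arm hides the syringe from the top camera, but it's in its measured place. I'll go down.

Call:
apply_moves --deltas "0.25 0.15 2 0; 0 0 2 0; 0 0 2 0; 0 0 1.5 0; 0 0 1 0; 0 0 0.5 0; 0 0 0 0; 0 0 0 0"

```text
t: 24.92
eef_pos: [0.5374, -0.3414, 0.0096]
ee_rot: [-3.141, -0.0, -1.469]
force: [-1.0, -0.2, -0.4]
width: 0.0873
```

Call:
apply_moves --deltas "0 0 0 0; 0 0 0 0; 0 0 0 0; 0 0 0 0; 0 0 0 0; 0 0 0 0; 0 0 0 0; 0 0 0 0" --gripper 1 --squeeze 25

```text
t: 25.92
eef_pos: [0.5371, -0.3412, 0.009]
ee_rot: [3.142, 0.0, -1.469]
force: [-0.2, -0.3, 0.3]
width: 0.0272
```

Call:
apply_moves --deltas "0 0 -1 0; 0 0 -2 0; 0 0 -3 0; 0 0 -3 0; 0 0 -3 0; 0 0 -2 0; 0 0 0 0"

```text
t: 26.8
eef_pos: [0.5381, -0.3417, 0.1516]
ee_rot: [-3.138, -0.002, -1.468]
force: [-0.3, 0.0, -0.9]
width: 0.0273
```

```bash
python3 go.py .4738 .104 .14 .155; python3 - <<'E'
from ov import *
f=viewer.grab_frame("top");g=viewer.grab_frame("scene")
cv2.imwrite("pics/k1.png",np.hstack([cv2.resize(x["image"][r[1]:r[1]+130,r[0]:r[0]+130,::-1],None,fx=3,fy=3) for x,r in((f,(390,150)),(g,(350,160)))]))
E
```

```text
t 26.8 pos [ 0.5381 -0.3417  0.1516] rot [-3.138e+00 -2.000e-03 -1.468e+00] w 0.0273 F [-0.3  0.  -0.9] q [-0.26  0.35 -0.18  0.   -1.04  1.93]
turn -0.053 delta cm now-frame [-44.99   1.84   1.07] after-turn [-45.02  -0.53   1.16]
```

View pics/k1.png

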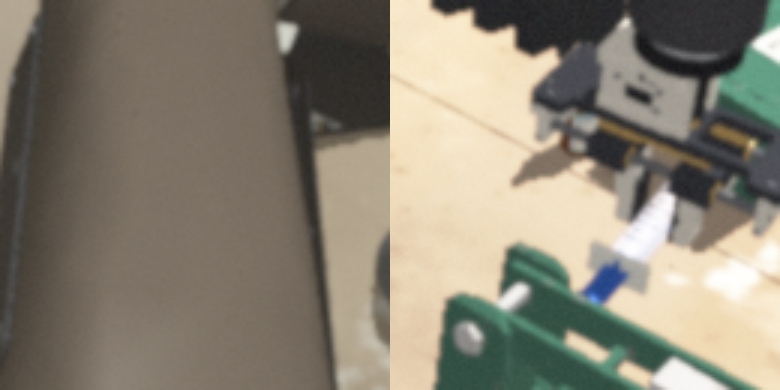

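Call:
apply_moves --deltas "-2 0 0 -0.053; -3 0 0 0; -4 0 0 0; -4 0 0 0; -4 0 0 0; -4 0 0 0; -4 0 0 0; -4 -0.2 0 0; -4 -0.2 0 0; -4 0 0 0"

```text
t: 28.15
eef_pos: [0.4836, 0.0267, 0.1484]
ee_rot: [3.14, -0.0, -1.414]
force: [-0.1, -0.2, -0.2]
width: 0.0273
```

Call:
apply_moves --deltas "-4 0 0 0; -3 0 0 0; -1 0 0 0; 0 0 1.5 0; 0 0 1.5 0; 0 0 1.5 0; 0 0 1 0; 0 0 0 0; 0 0 0 0"

```text
t: 29.28
eef_pos: [0.4728, 0.1039, 0.0942]
ee_rot: [-3.141, -0.0, -1.416]
force: [-0.1, 0.6, -0.9]
width: 0.0274
```

```bash
python3 go.py .4748 .104 .045 .155; python3 - <<'E'
from ov import *
f=viewer.grab_frame("top");g=viewer.grab_frame("scene")
P=lambda fr:rack_parts(fr,(.4676,.1445,.155))
overlay(f,P(f),(230,160,340,280),4,"pics/l1.png");overlay(g,P(g),(220,100,340,240),4,"pics/l2.png")
E
```

```text
t 29.27 pos [0.4728 0.1039 0.0942] rot [-3.141 -0.    -1.416] w 0.0274 F [-0.1  0.6 -0.9] q [ 0.62  0.18 -0.58  0.   -0.81  1.1 ]
turn -0.0 delta cm now-frame [ 0.02 -0.2   4.92] after-turn [ 0.02 -0.2   4.92]
```

View pics/l1.png

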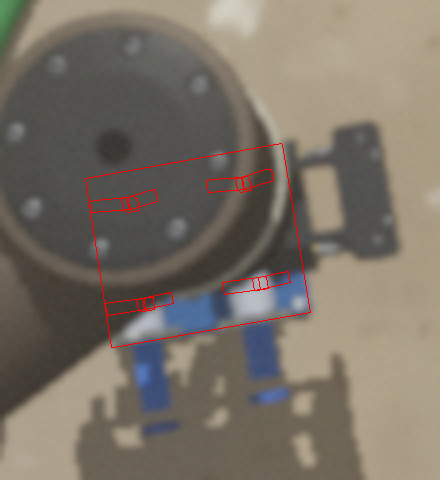

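View pics/l2.png

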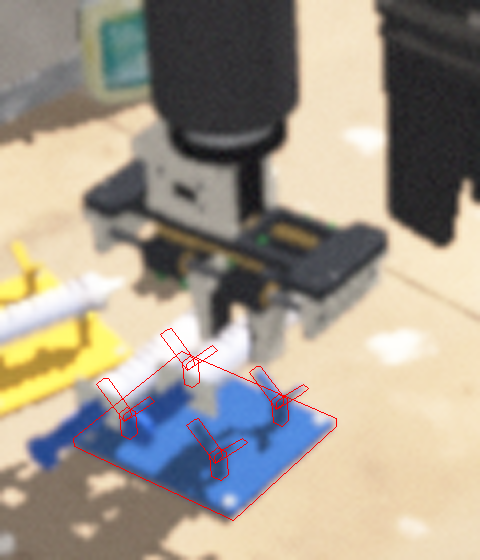

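Call:
apply_moves --deltas "0 -0.2 1.2 0; 0 0 1.2 0; 0 0 0.9 0; 0 0 0.6 0; 0 0 0.4 0; 0 0 0.2 0; 0 0 0.1 0; 0 0 0 0"

```text
t: 30.38
eef_pos: [0.4746, 0.1045, 0.0482]
ee_rot: [-3.141, 0.0, -1.416]
force: [0.3, 0.4, -1.4]
width: 0.0272
```

Call:
apply_moves --deltas "0 0 0.15 0; 0 0 0.1 0; 0 0 0 0; 0 0 0 0"

```text
t: 30.88
eef_pos: [0.4748, 0.1041, 0.0462]
ee_rot: [-3.141, -0.0, -1.415]
force: [0.3, -3.0, 6.2]
width: 0.0277
```

Call:
apply_moves --deltas "0.06 0 0 0; 0 0 0.05 0; 0 0 0 0"

```text
t: 31.25
eef_pos: [0.475, 0.1036, 0.0457]
ee_rot: [-3.141, -0.0, -1.415]
force: [-1.0, -3.0, 7.8]
width: 0.0275
```

Call:
apply_moves --deltas "0 0 0 0; 0 0 0 0; 0 0 0 0; 0 0 0 0; 0 0 0 0" --gripper 0

```text
t: 31.88
eef_pos: [0.4745, 0.1038, 0.045]
ee_rot: [3.141, -0.0, -1.416]
force: [-0.5, 1.0, 0.2]
width: 0.0441
```

Call:
apply_moves --deltas "0 0 -1 0; 0 0 -2 0; 0 0 -3 0; 0 0 -4 0; 0 0 -4 0; 5 0 0 0; 5 0 0 0; 5 0 0 0; 5 0 0 0; 5 0 0 0"

```text
t: 33.12
eef_pos: [0.5134, -0.1448, 0.1861]
ee_rot: [-3.14, -0.0, -1.415]
force: [0.4, 0.7, 0.3]
width: 0.044
```

Call:
apply_moves --deltas "5 0 0 0; 5 0 0 0; 5 0 0 0; 5 0 0 0; 4 0 0 0; 0 0 0 0; 0 0 0 0"

```text
t: 34.0
eef_pos: [0.55, -0.3802, 0.1852]
ee_rot: [3.141, 0.0, -1.416]
force: [0.7, 0.2, 0.7]
width: 0.0437
```

```bash
python3 - <<'E'
from ov import *
f=viewer.grab_frame("top");g=viewer.grab_frame("scene")
cv2.imwrite("pics/mf.png",f["image"][:,:,::-1])
def lane(fr,p,v,d,dx=0):
    x,y,a=p;c,s=np.cos(a),np.sin(a);L=lambda u,w,z:np.array([x+c*(u+dx)-s*(v+w),y+s*(u+dx)+c*(v+w),.036+z])
    th=np.linspace(0,2*np.pi,20);cyl=lambda u0,u1,r:[L(u,r*np.cos(t),.014+r*np.sin(t)) for u in(u0,u1) for t in th]
    return [hull(fr,cyl(-.055,.055,.014)),hull(fr,cyl(.055,.075,.004)),hull(fr,[L(u,w,z) for u in(-.06,-.055) for w in(-.024,.024) for z in(0,.028)]),hull(fr,cyl(-.074-d,-.07-d,.013))]
B=(.4676,.1445,.155);Y=(.4463,.326,-.187)
P=lambda fr:lane(fr,B,.04,.045)+lane(fr,B,-.04,.036)+lane(fr,Y,-.04,.002)
overlay(f,P(f),(180,165,330,285),5,"pics/m1.png");overlay(g,P(g),(180,130,330,245),5,"pics/m2.png")
E
python3 go.py .5 -.2 .1 0
```

```text
t 34.1 pos [ 0.5503 -0.3795  0.1855] rot [-3.141  0.    -1.415] w 0.0438 F [-0.2  0.7 -0.3] q [-0.31  0.37 -0.06 -0.   -1.14  2.04]
turn 0.156 delta cm now-frame [-18.51   2.18   8.55] after-turn [-17.95   5.03   8.55]
```

View pics/m1.png

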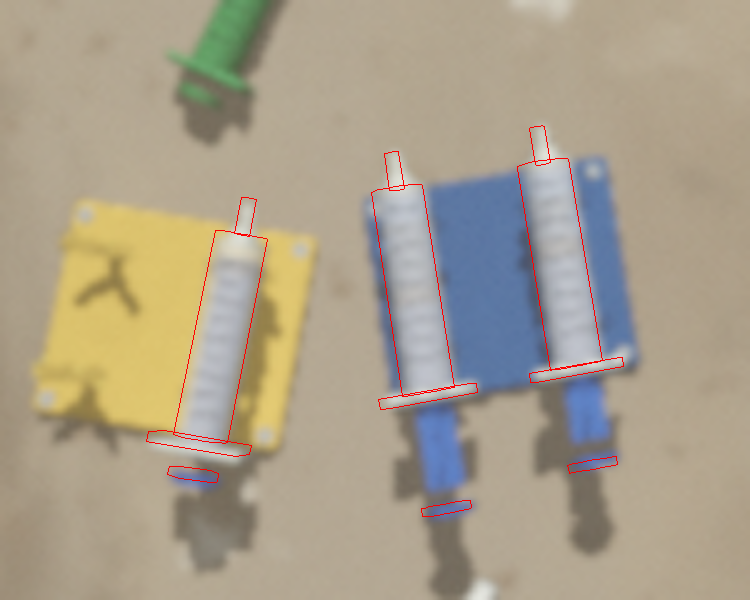

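View pics/m2.png

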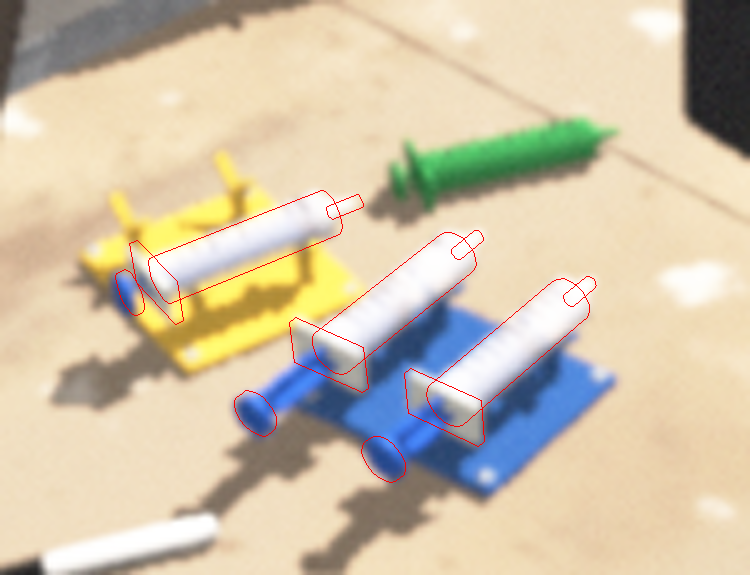

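View pics/mf.png

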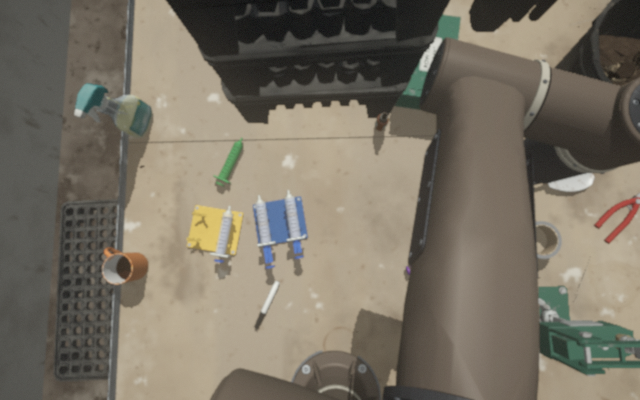

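In both views the three syringes match their modelled lane poses to within a few mm, and the dropper and look-alikes haven't moved. I'm handing it in.

```bash
python3 -c "
from station import job
print(job.job_done())"
```

```text
the job is handed in; nothing more can be done
None
```

All three syringes are sorted, and I handed the job in at about 34 s of the 72 s allowed. The pushed-in one is in yellow lane 1, and the two pulled-out ones are in blue lanes 0 and 1. Each was gripped at mid-barrel with 25 N, lowered until it touched the V supports (4–10 N), then released.

- **Placement:** in the last top and scene pictures, both blue syringes line up with where they should lie. The yellow one sits about 2–3 mm toward its plunger end, well inside the 18 mm limit.
- **Plungers:** they look as I found them: about 45 mm and 36 mm out in blue, and fully in for yellow.
- **Surroundings:** the dropper bottle and green look-alike look unmoved. The arm hid most of the purple one in the last picture, but its visible end was where it started.
- **Robot:** clear of everything, with no contact force showing.
- **Disagreement:** the two cameras differed by about 3 mm in y on the racks. At each touchdown I felt a small sideways force, so I shifted each syringe 0.6–1 mm before releasing it.

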